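# Close the field radio's battery tray and take off its socket cap

## Robot

A 6-joint arm with a two-finger parallel gripper is mounted at the origin on the work surface. World frame = base frame: x ahead of the robot, y to its left, z up, the work surface at z = 0. Lengths are in m, angles in rad, forces in N, time in s.
With the tool pointing down it reaches from about 0.375 to 0.975 m from the base axis. Payload 3.8 kg.
Tool frame: the origin (TCP) lies on the centre line of the jaws, within the pads' length; the fingertips stand 8 mm ahead of it and the grasp point (between the pads) lies 11 mm behind it; z points along the fingers, y is the direction in which the jaws open and shut (so a half turn about z gives the same grasp; the last joint's range is limited). The gripper opens to 85 mm and grips with 20 to 120 N. Pads are 22 mm wide; open, the fingers measure 114 mm over their backs; the gripper's body (76 mm by 85 mm) begins 54 mm behind the grasp point. The pads swing forward as they close: fully open they stand 13 mm farther back than shut.
Start: joints at [-0.037, 0.264, 1.604, -0, 1.274, -0.037], TCP at [0.675, -0, 0.239] pointing down, gripper open.
Joint ranges: [-2.63, 2.63], [-0.94, 2.18], [0.31, 2.57], [-1.31, 4.45], [0, 2.66], [-2.55, 2.55]. Speed limits (rad/s): [2.57, 2.57, 3.14, 3.14, 3.14, 3.14].

## Interface

Orientations are given as a rotation vector (axis times angle).
In Python, from workcell import bot gives the robot as it stands.
- The arm moves only by the tool arm_command, never from a script. Its arguments are lists of equal length, an entry for each row: "slide": the shift along the tool's x, y, z in m, a list of three; "angular": the turn, a rotation vector about the tool's x, y, z in degrees, a list of three; "hand": the finger opening in m, from 0 to 0.0854. A call has exactly 8 rows; each row shifts and turns the pose as measured when the row begins, along the tool's axes as they then stand; what a row does not reach is not made up. A row lasts 1/10 s, in which the tool goes at most 50 mm and 8.59 degrees, less where a joint would pass 70% of its speed; a pose out of reach is approached as far as the arm can. A call is refused whole if a number of a shift passes 0.05 or a number of a turn 8.59, either way. A call with a gripper value outside its range is refused whole. The fingers move at their own pace and stop on an object; "squeeze" is the grip in N (left out, the last holds). Time passes only in rows, so rows that do not move let the fingers close, or fill a call up. It gives the time, the measured TCP pose, the force and the opening at its end, in the units of the state.
- bot.read_state(): the state, without advancing time (a new reading comes with each control period).
- bot.read_camera(name): name is "scene" or "side" or "wrist"; returns the picture (384x512x3 uint8, red, green, blue); there is no depth.
- bot.get_calibration(name): a dict with "fx", "fy", "cx", "cy" (pixels), "R" (3x3) and "t" (3): a world point X has camera coordinates R X + t. Camera axes: x right, y down, z forward; pixel columns grow to the right and rows downward; lengths in m; the calibration is good to about 2 mm. A picture is of the moment at which its call begins: read the wrist's pose just before it. get_calibration takes no time and is no camera call; for the wrist camera it gives the pose at the moment of the call.
- bot.finish_job(): hands the job in, once; it reports no verdict.
The state is a dict: "time": time; "q": joint angles; "joint_vel": joint speeds; "joint_torque": joint torques, N m; "tool_pos": TCP position; "tcp_rot": TCP orientation; "wrist_force": force on the tool from outside, world axes, zero at the start; "torque": the same for the moment, N m; "width": opening from 0.0 (shut) to 1.0 (fully open).
Only numpy, scipy, OpenCV 4.12 (cv2) and the standard library are available. Lean on these libraries where they do the work, as an engineer would, in place of code of your own. Each camera call takes 0.05 s, during which the arm holds its last target.

## Task

The field radio on the bench has just been loaded with batteries: first push its battery tray fully home. Then take off the screw cap on the side of the small round meter, so that an aerial can be fitted: its thread may be right- or left-handed, so try gently both ways, turn it about a quarter turn the way it gives, and lift it off. Finish while still holding this cap in the air in the gripper, at least 6 cm above where it sat; leave the tray shut, and the other cap and the things lying about as they are.

Things in the scene. Friction and masses are not known exactly. Their poses are not given: they have to be found in the camera images.
- radio: Grey field radio, fixed on the bench, 160 (its x) by 300 (its y) mm, 100 mm high, bar handles 22 mm out at both ends. Origin: centre of its underside; z up; its -x side is the front with the battery tray, facing the robot. Its flat top carries two capped sockets at x = +20 mm, y = +65 (the cap to take off) and y = -65 mm, a round meter, and switches 5 mm high in a front corner.
- meter (a point): centre of the face of the small round meter on the radio's top, 38 mm across and 7 mm high, at x = -50, y = +105 mm of the radio, on the side of the cap to take off
- tray (a joint): opening of the battery tray in m: 0 = fully home, grows as the tray comes out to the radio's -x. Pushing takes about 2 N plus 8 N per m/s; it stays where it is left.
- tray_front (a point): centre of the outer face of the tray's aluminium front plate (170 mm wide, 78 mm high, spanning 11 to 89 mm above the bench); moves with the tray. When home this face is 92 mm in front (-x) of the radio's origin.
- cap_a_mid (a point): centre (half-way up) of the cap to take off, the one on the meter's side: black plastic twelve-sided screw cap, upright, 48 mm across flats, 46 mm tall, hollow, open below, 60 to 110 g. A low grey ridge across its top shows how it has turned. This point's x axis follows the ridge and lies along the radio's x at the start. Seated, it is 127 mm above the bench.
- cap_a: the same cap, origin at the centre of its lower rim (seated: 104 mm above the bench). Two lugs inside lock it; the thread hand is drawn anew each time and cannot be seen. The wrong way it stops hard after a few degrees (a light grip slips); the other way it turns freely, does not rise by itself, and is undone from 60 to 110 degrees: then lift straight up. Until then it lifts 2 mm at most.
- socket_a (a point): centre of the top of that cap's socket collar, a disc 58 mm wide and 4 mm high on the radio's top, on which the cap's skirt stands; inside the cap a brass stem rises 18 mm above it
- cap_b_mid (a point): centre (half-way up) of the other cap, on the other socket, to be left alone: black plastic twelve-sided screw cap, upright, 48 mm across flats, 46 mm tall, hollow, open below, 60 to 110 g. A low grey ridge across its top shows how it has turned. At the start its ridge too lies along the radio's x.
- cell_1: bystander: upright battery cell, 33 mm across, 61 mm tall; origin under its centre
- cell_2: bystander: upright battery cell, 33 mm across, 61 mm tall; origin under its centre
- screwdriver: bystander: screwdriver lying on the bench to the right of the radio; origin under its middle
- mug: bystander: white mug, 80 mm wide, 90 mm tall; origin under its centre
- fuse_tray: bystander: small open grey tray, 90 by 60 by 22 mm; origin under its centre
- tin: bystander: bare metal tin, 60 mm wide, 60 mm tall; origin under its centre
- walkie: bystander: black hand-held radio lying flat, 150 by 55 by 30 mm and a 50 mm aerial; origin under its centre
Mind the look-alikes: they are no part of the job. Leave any blue or red look-alike of the part that bears cap_b_mid alone.

How it is judged:
On the way, in this order (a step that is already met when the one before it is completed fails the run):
1. the battery tray is pushed fully home (value of joint tray below 0.004 m), for 0.2 s.
2. the cap by the meter is turned loose on its socket (angle between the x axis of cap_a_mid and the x axis of radio, either way round above 0.8 rad and z of cap_a_mid in the frame of radio below 0.15 m and value of joint tray below 0.006 m).
At the end, for the whole second after the job is handed in: The cap from the meter's side is held still by the fingers, its centre 50 mm or more above its seat, clear of the radio; tray home within 6 mm; other cap moved under 12 mm and turned under 20 degrees; bystanders within 40 mm of their starts (z of cap_a_mid in the frame of radio above 0.177 m and contact force between the fingers and cap_a above 1 N and contact force between cap_a and radio below 0.1 N and linear speed of cap_a below 0.05 m/s and value of joint tray below 0.006 m and distance of cap_b_mid from where it was at the start of the episode below 0.012 m and angle between the x axis of cap_b_mid and the x axis of radio, either way round below 0.35 rad and distance of each of cell_1, cell_2, screwdriver, mug, fuse_tray, tin, walkie from where it was at the start of the episode below 0.04 m); the arm keeps its last pose, push and grip.
It fails at once if the other cap is loosened or lifted (distance of cap_b_mid from where it was at the start of the episode above 0.012 m or angle between the x axis of cap_b_mid and the x axis of radio, either way round above 0.35 rad).
It fails at once if a bystander is pushed away or knocked over (distance of any of cell_1, cell_2, screwdriver, mug, fuse_tray, tin, walkie from where it was at the start of the episode above 0.04 m).
It also fails if it takes over 58 s, if anything falls off the work surface, if the arm or the gripper's body presses on something with over 40 N, if the wrist force passes 120 N, or if a joint passes its speed limit or range.

## Working session

There is one attempt and no reset: what is moved stays moved. The work goes in short steps, Python scripts to look and compute and a tool call to move; the robot and the scene stay as the last step left them, time stands still between calls to the robot, and variables do not carry over. Pictures are saved under pics/ and viewed, and the job is handed in when it is done.

Besides the shell and the picture viewer there is one more tool, called as name(argument=value, ...) on one line, values as JSON. arm_command: Moves the arm, as the interface text tells. Its arguments: {"type":"object","properties":{"slide":{"type":"array","items":{"type":"array","items":{"type":"number"}}},"angular":{"type":"array","items":{"type":"array","items":{"type":"number"}}},"hand":{"type":"array","items":{"type":"number"}},"squeeze":{"type":"number"}},"required":["slide","angular","hand"]}

```bash
mkdir -p pics
python3 - <<'E'
from workcell import bot
import cv2
print(bot.read_state())
for n in("scene","side","wrist"):
    im=bot.read_camera(n); c=bot.get_calibration(n)
    cv2.imwrite(f"pics/{n}0.png",im[:,:,::-1]); print(n,{k:(v.tolist() if hasattr(v,'tolist') else v) for k,v in c.items()})
E
```

```text
{'time': 0.0, 'q': array([-3.68655297e-02,  2.64779185e-01,  1.60538227e+00, -1.68768507e-05,
        1.27372362e+00, -3.68992472e-02]), 'joint_vel': array([ 7.51536595e-04,  5.89371433e-04,  4.86755238e-04,  2.44770556e-03,
        3.92265587e-05, -2.55781215e-03]), 'joint_torque': array([ 6.10465631e-04, -5.15121067e+01, -3.67308676e+01, -4.07824507e-05,
        1.31324201e-02,  1.46811578e-05]), 'tool_pos': array([6.74274174e-01, 4.27025877e-05, 2.37940022e-01]), 'tcp_rot': array([-2.22021792, -2.22030379,  0.00246787]), 'wrist_force': array([-0.82198224, -0.37504331,  1.19426287]), 'torque': array([-0.02190631, -0.00389052,  0.01952692]), 'width': 1.0032071595448016}
scene {'fx': 473.2315431430187, 'fy': 473.2315431430187, 'cx': 255.66879801200795, 'cy': 201.48277488747996, 'R': [[0.23099699319039982, 0.9727776390301068, 0.018548696450310237], [0.6520821808683958, -0.14063896162788625, -0.7449896052067753], [-0.7221005598466956, 0.1841856331944523, -0.6668181416202227]], 't': [-0.13295665104978274, -0.32130374907157483, 1.5440855825452373]}
side {'fx': 473.5878274911097, 'fy': 473.5878274911097, 'cx': 258.8558719769898, 'cy': 188.68420993241008, 'R': [[-0.8347410305173991, -0.5504053716282272, 0.01616597827364405], [-0.3360355178535869, 0.48593218473751343, -0.8068147510904216], [0.43621960376812813, -0.678913719642651, -0.5905832867338503]], 't': [0.5203165792117165, 0.280494008880505, 1.0158584936393071]}
wrist {'fx': 303.944483349898, 'fy': 303.944483349898, 'cx': 255.5409029417535, 'cy': 191.63022627311335, 'R': [[0.9999974013436554, -0.0007726119509404328, -0.002144848878278395], [-0.00019391520003002736, -0.966239173336734, 0.25764670055415284], [-0.002271497927048443, -0.25764561510012046, -0.9662368122343762]], 't': [-0.6740397251767971, -0.0325237323902494, 0.3782411553545904]}
```

View pics/scene0.png

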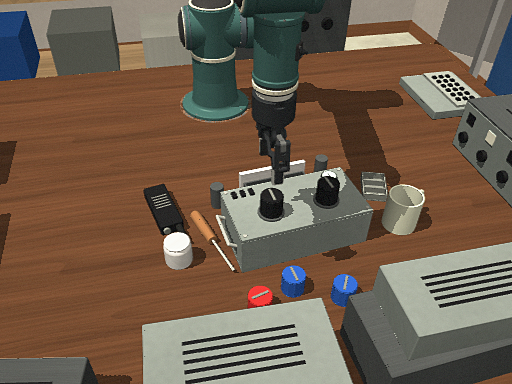

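View pics/side0.png

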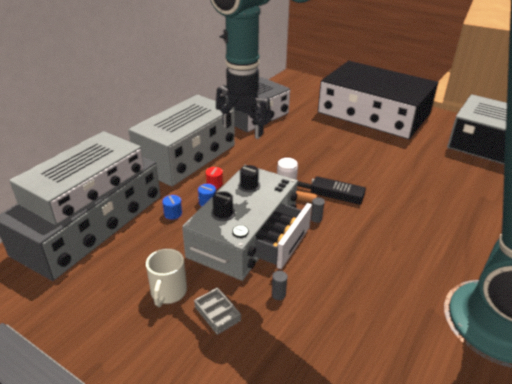

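View pics/wrist0.png

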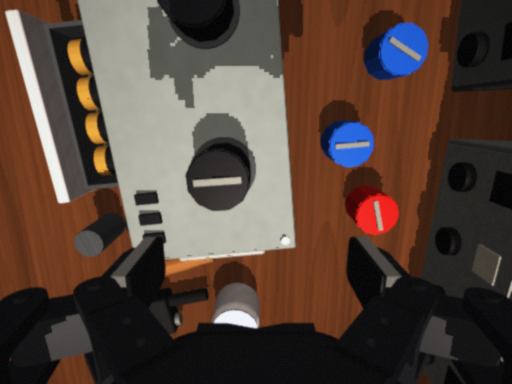

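Run:
```python
import cv2,numpy as np
a=cv2.imread("pics/scene0.png")[145:275,200:400];b=cv2.imread("pics/side0.png")[155:310,170:340]
cv2.imwrite("pics/c1.png",cv2.resize(a,None,fx=4,fy=4,interpolation=cv2.INTER_CUBIC))
cv2.imwrite("pics/c2.png",cv2.resize(b,None,fx=3.8,fy=3.8,interpolation=cv2.INTER_CUBIC))
```

```text
(no output)
```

View pics/c1.png

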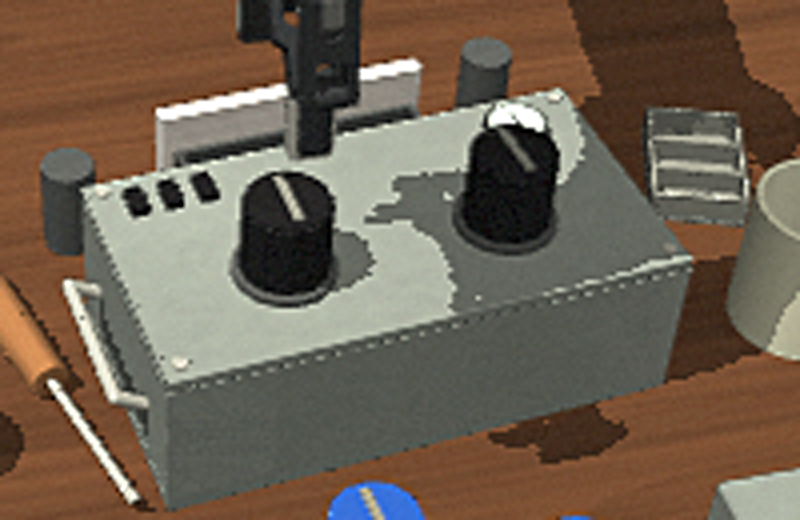

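View pics/c2.png

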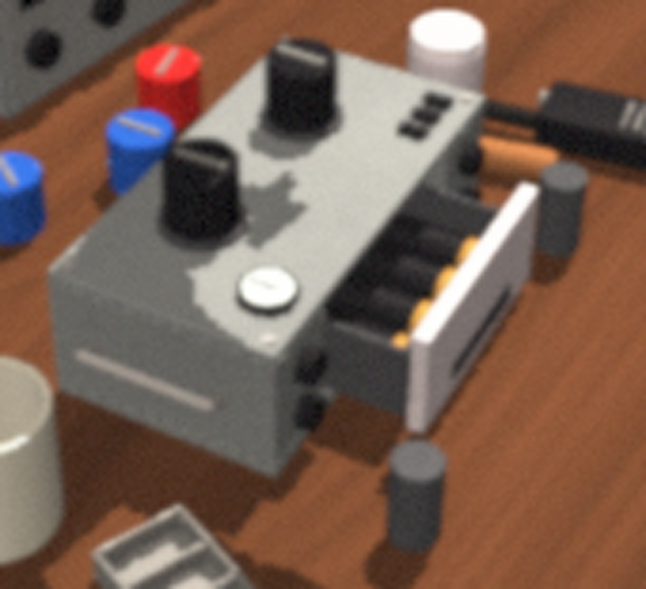

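```bash
cat > h.py <<'E'
import numpy as np
from workcell import bot
def ray(n,u,v,c=None):
    c=c or bot.get_calibration(n);R=np.array(c["R"]);t=np.array(c["t"])
    return -R.T@t, R.T@np.array([(u-c["cx"])/c["fx"],(v-c["cy"])/c["fy"],1])
def onz(n,u,v,z,c=None):
    o,d=ray(n,u,v,c);return o+d*(z-o[2])/d[2]
def tri(p,q):
    o,d=ray("scene",*p);a,b=ray("side",*q);A=np.stack([d,-b],1);s=np.linalg.lstsq(A,a-o,rcond=None)[0]
    x=o+d*s[0];y=a+b*s[1];return (x+y)/2,np.linalg.norm(x-y)
E
python3 - <<'E'
from h import *
np.set_printoptions(precision=4,suppress=True)
for k,u,v,z in[("capA",329,182,.15),("capB",271.75,194,.15),("FR",222.5,192.5,.1),("FL",340,167.5,.1),("BL",373,210,.1),("BR",241,242,.1),("plateR",239.3,172.2,.089),("plateL",305,160,.089),("cellL",321,156,.061),("cellR",217,184,.061)]: print("scene",k,onz("scene",u,v,z))
for k,u,v,z in[("capA",222.6,197.1,.15),("capB",248.9,169.5,.15),("meter",240.5,231.1,.107),("plateL",279.5,246,.089),("plateR",311,204,.089),("cellL",280,274.7,.061),("cellR",318.2,201.8,.061)]: print("side",k,onz("side",u,v,z))
for k,u,v,z in[("capB",217.5,182,.151),("ridge1",193,183.5,.151),("ridge2",242,181,.151),("plateTopL",10,12,.089),("plateTopR",60,201,.089),("BR",295,246,.1),("cellR",92,241,.061)]: print("wrist",k,onz("wrist",u,v,z))
print(tri((329,182),(222.6,197.1)),tri((271.75,194),(248.9,169.5)))
E
```

```text
scene capA [0.6314 0.1456 0.15  ]
scene capB [0.6436 0.0153 0.15  ]
scene FR [ 0.5601 -0.0745  0.1   ]
scene FL [0.5288 0.2172 0.1   ]
scene BL [0.6856 0.2333 0.1   ]
scene BR [ 0.7172 -0.0657  0.1   ]
scene plateR [ 0.4827 -0.0199  0.089 ]
scene plateL [0.4689 0.1494 0.089 ]
scene cellL [0.4257 0.2097 0.061 ]
scene cellR [ 0.4816 -0.0748  0.061 ]
side capA [0.6299 0.1477 0.15  ]
side capB [0.6446 0.0178 0.15  ]
side meter [0.5552 0.1819 0.107 ]
side plateL [0.4662 0.157  0.089 ]
side plateR [ 0.4807 -0.0182  0.089 ]
side cellL [0.4327 0.2075 0.061 ]
side cellR [ 0.4848 -0.0701  0.061 ]
wrist capB [0.6459 0.0139 0.151 ]
wrist ridge1 [0.6275 0.0128 0.151 ]
wrist ridge2 [0.6643 0.0147 0.151 ]
wrist plateTopL [0.4693 0.1452 0.089 ]
wrist plateTopR [ 0.4837 -0.0195  0.089 ]
wrist BR [ 0.7126 -0.0619  0.1   ]
wrist cellR [ 0.4926 -0.0742  0.061 ]
(array([0.6306, 0.1463, 0.149 ]), np.float64(0.0006750896016386213)) (array([0.6445, 0.0161, 0.1497]), np.float64(0.002398364341189266))
```

arm_command(slide=[[0,0,0],[0.012,-0.03,0],[0.012,-0.035,0],[0.012,-0.035,0],[0.012,-0.035,0],[0.012,-0.035,0],[0.012,-0.035,0],[0.012,-0.03,0]], angular=[[0,0,-6],[0,0,0],[0,0,0],[0,0,0],[0,0,0],[0,0,0],[0,0,0],[0,0,0]], hand=[0,0,0,0,0,0,0,0], squeeze=30)

```text
time: 0.95
tool_pos: [0.4244, 0.0586, 0.2334]
tcp_rot: [-2.096, -2.332, 0.008]
wrist_force: [-1.1, -0.6, 0.1]
width: -0.002
```

```bash
cat >> h.py <<'E'
from scipy.spatial.transform import Rotation as Ro
def rep(C=(.6176,.0791),yaw=6.1):
    s=bot.read_state();R=Ro.from_rotvec(s["tcp_rot"]).as_matrix();y=np.radians(yaw)
    d=s["tool_pos"][:2]-np.array(C);ex=np.array([np.cos(y),np.sin(y)]);ey=np.array([-ex[1],ex[0]])
    print("t",round(s["time"],2),"pos",s["tool_pos"].round(4),"radio xy",round(d@ex,4),round(d@ey,4),"tooly yaw",np.degrees(np.arctan2(R[1,1],R[0,1])).round(2),"z",R[:,2].round(3),"F",s["wrist_force"].round(1),"T",s["torque"].round(2),"w",round(s["width"],3),"q6",s["q"][5].round(2))
E
python3 -c "
from h import *;rep()"
```

```text
t 0.95 pos [0.4244 0.0586 0.2334] radio xy -0.1943 0.0001 tooly yaw 6.09 z [-0.008 -0.    -1.   ] F [-1.1 -0.6  0.1] T [-0.01 -0.02 -0.01] w -0.002 q6 -0.03
```

arm_command(slide=[[0,0,0.03],[0,0,0.03],[0,0,0.03],[0,0,0.03],[0,0,0.03],[0,0,0.02],[0,0,0],[0,0,0]], angular=[[0,0,0],[0,0,0],[0,0,0],[0,0,0],[0,0,0],[0,0,0],[0,0,0],[0,0,0]], hand=[0,0,0,0,0,0,0,0])

```text
time: 1.75
tool_pos: [0.4185, 0.0601, 0.0597]
tcp_rot: [-2.095, -2.337, 0.003]
wrist_force: [0.4, -0.6, -0.3]
width: 0.002
```

```bash
python3 -c "
from h import *;rep()
import cv2
cv2.imwrite('pics/s1.png',bot.read_camera('side')[:,:,::-1])"
```

```text
t 1.75 pos [0.4185 0.0601 0.0597] radio xy -0.1999 0.0022 tooly yaw 6.26 z [-0.003  0.001 -1.   ] F [ 0.4 -0.6 -0.3] T [ 0.01 -0.03 -0.01] w 0.002 q6 -0.03
```

View pics/s1.png

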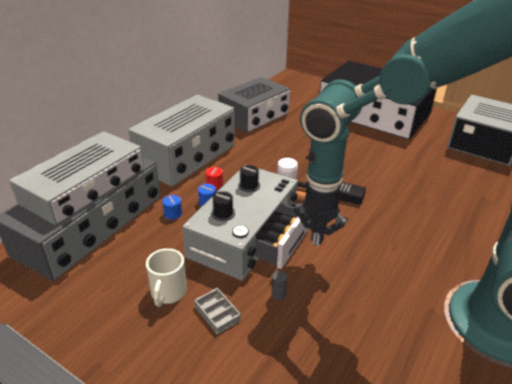

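arm_command(slide=[[0,0.01,0],[0,0.01,0],[0,0.01,0],[0,0.01,0],[0,0.01,0],[0,0.01,0],[0,0.01,0],[0,0.005,0]], angular=[[0,0,0],[0,0,0],[0,0,0],[0,0,0],[0,0,0],[0,0,0],[0,0,0],[0,0,0]], hand=[0,0,0,0,0,0,0,0])

```text
time: 2.6
tool_pos: [0.5017, 0.0687, 0.0638]
tcp_rot: [2.097, 2.34, 0.001]
wrist_force: [-2.6, -1.1, 2.5]
width: -0.0
```

```bash
python3 -c "
from h import *;rep()"
```

```text
t 2.6 pos [0.5017 0.0687 0.0638] radio xy -0.1164 0.002 tooly yaw 6.27 z [ 0.  0. -1.] F [-2.6 -1.1  2.5] T [-0.08  0.31 -0.03] w -0.0 q6 -0.02
```

arm_command(slide=[[0,0.003,0],[0,0.003,0],[0,0.002,0],[0,0.001,0],[0,0,0],[0,0,0],[0,0,0],[0,0,0]], angular=[[0,0,0],[0,0,0],[0,0,0],[0,0,0],[0,0,0],[0,0,0],[0,0,0],[0,0,0]], hand=[0,0,0,0,0,0,0,0])

```text
time: 3.4
tool_pos: [0.5121, 0.0698, 0.0638]
tcp_rot: [2.096, 2.339, 0.003]
wrist_force: [-0.9, -0.8, 0.2]
width: 0.004
```

```bash
python3 -c "
from h import *;rep()"
```

```text
t 3.4 pos [0.5121 0.0698 0.0638] radio xy -0.1059 0.002 tooly yaw 6.27 z [ 0.002  0.001 -1.   ] F [-0.9 -0.8  0.2] T [-0.12  0.1  -0.02] w 0.004 q6 -0.02
```

arm_command(slide=[[0,0.001,0],[0,0.001,0],[0,0.001,0],[0,0.001,0],[0,0.001,0],[0,0.001,0],[0,0.001,0],[0,0.001,0]], angular=[[0,0,0],[0,0,0],[0,0,0],[0,0,0],[0,0,0],[0,0,0],[0,0,0],[0,0,0]], hand=[0,0,0,0,0,0,0,0])

```text
time: 4.2
tool_pos: [0.5127, 0.0699, 0.0639]
tcp_rot: [-2.09, -2.332, 0.017]
wrist_force: [-4.6, -1.7, 4.9]
width: -0.0
```

```bash
python3 -c "
from h import *;rep()
import cv2
cv2.imwrite('pics/s2.png',cv2.resize(bot.read_camera('side')[155:310,170:340,::-1],None,fx=3.8,fy=3.8))"
```

```text
t 4.2 pos [0.5127 0.0699 0.0639] radio xy -0.1053 0.0019 tooly yaw 6.28 z [-0.015 -0.001 -1.   ] F [-4.6 -1.7  4.9] T [-0.2   0.64 -0.  ] w -0.0 q6 -0.02
```

View pics/s2.png

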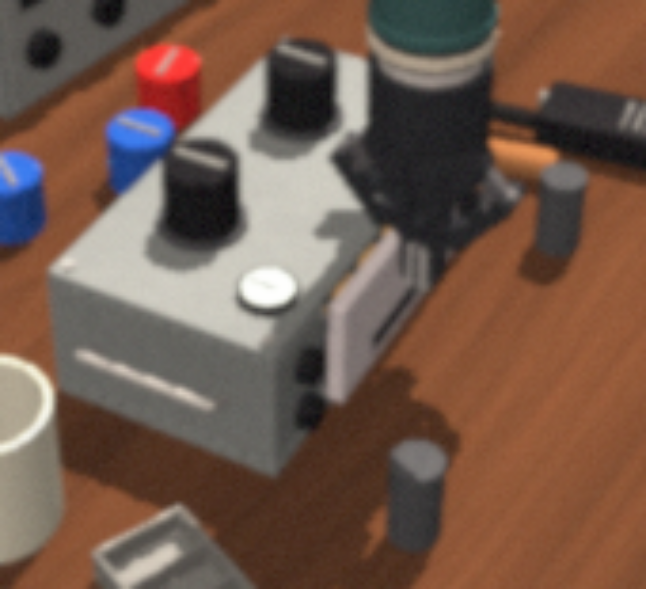

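arm_command(slide=[[0,0.002,0],[0,0.003,0],[0,0.003,0],[0,0.003,0],[0,0.003,0],[0,0.003,0],[0,0.003,0],[0,0.003,0]], angular=[[0,0,0],[0,0,0],[0,0,0],[0,0,0],[0,0,0],[0,0,0],[0,0,0],[0,0,0]], hand=[0,0,0,0,0,0,0,0])

```text
time: 5.05
tool_pos: [0.5111, 0.0697, 0.0653]
tcp_rot: [-2.063, -2.305, 0.082]
wrist_force: [-12.6, -1.9, 13.1]
width: -0.004
```

```bash
python3 -c "
from h import *;rep()"
```

```text
t 5.05 pos [0.5111 0.0697 0.0653] radio xy -0.1069 0.0019 tooly yaw 6.33 z [-0.07  -0.008 -0.997] F [-12.6  -1.9  13.1] T [-0.22  1.45 -0.04] w -0.004 q6 -0.02
```

arm_command(slide=[[0,-0.01,0],[0,-0.02,0],[0,-0.03,0],[0,-0.03,0],[0,-0.01,0],[0,0,0],[0,0,0],[0,0,0]], angular=[[2,0,0],[2,0,0],[0,0,0],[0,0,0],[0,0,0],[0,0,0],[0,0,0],[0,0,0]], hand=[0,0,0,0,0,0,0,0])

```text
time: 5.85
tool_pos: [0.4181, 0.0601, 0.0803]
tcp_rot: [-2.036, -2.274, 0.144]
wrist_force: [0.2, 0.0, -0.0]
width: -0.002
```

```bash
python3 -c "
from h import *;rep()
import cv2
cv2.imwrite('pics/s3.png',cv2.resize(bot.read_camera('side')[155:310,170:340,::-1],None,fx=3.8,fy=3.8))
cv2.imwrite('pics/s4.png',cv2.resize(bot.read_camera('scene')[145:275,200:400,::-1],None,fx=4,fy=4))"
```

```text
t 5.85 pos [0.4181 0.0601 0.0803] radio xy -0.2004 0.0024 tooly yaw 6.31 z [-0.126 -0.013 -0.992] F [ 0.2  0.  -0. ] T [ 0.   -0.04 -0.01] w -0.002 q6 -0.02
```

View pics/s3.png

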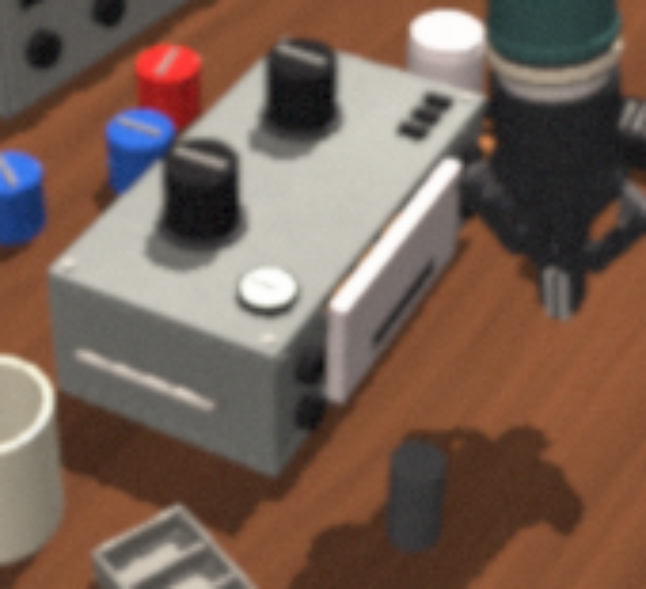

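View pics/s4.png

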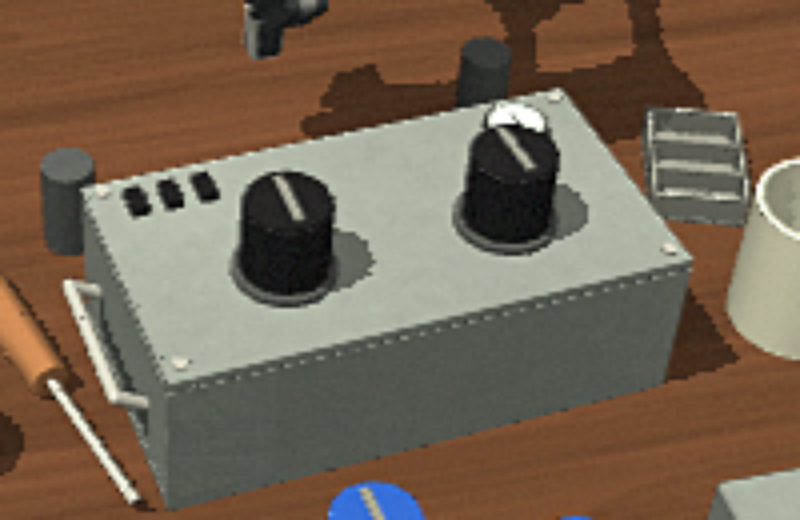

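Run:
```python
from h import *
import cv2
im=bot.read_camera('side')
cv2.imwrite('pics/s5.png',cv2.resize(im[190:270,245:300,::-1],None,fx=9,fy=7.5,interpolation=cv2.INTER_CUBIC))
y=np.radians(6.1);ex=np.array([np.cos(y),np.sin(y)]);ey=np.array([-ex[1],ex[0]])
for p in[(260.3,237.6),(291,199.2)]:
    X=onz("side",*p,.089)[:2]-[.6176,.0791];print(X@ex,X@ey)
```

```text
-0.09169015563059181 0.08908055916925942
-0.09429303878137792 -0.07628313030138362
```

View pics/s5.png

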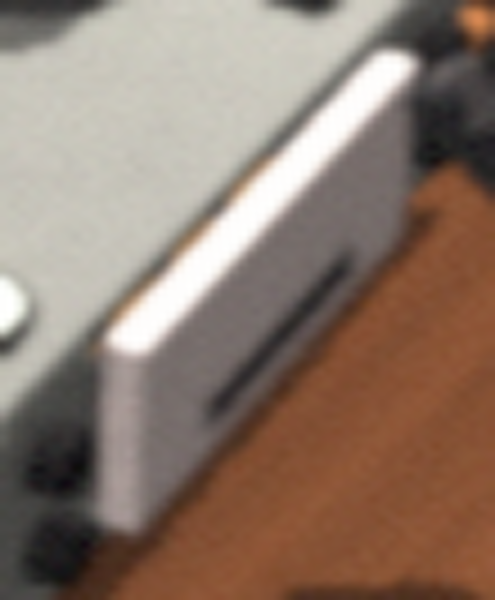

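arm_command(slide=[[0,0,0],[0,0,0],[0,0,0.02],[0,0.015,0.01],[0,0.02,0.004],[0,0.02,0.004],[0,0.01,0.002],[0,0,0]], angular=[[-8.5,0,0],[-8.5,0,0],[0,0,0],[0,0,0],[0,0,0],[0,0,0],[0,0,0],[0,0,0]], hand=[0,0,0,0,0,0,0,0])

```text
time: 6.8
tool_pos: [0.4925, 0.0683, 0.0509]
tcp_rot: [2.013, 2.246, 0.203]
wrist_force: [-1.2, 0.4, -0.5]
width: -0.0
```

```bash
python3 -c "
from h import *;rep()"
```

```text
t 6.8 pos [0.4925 0.0683 0.0509] radio xy -0.1256 0.0025 tooly yaw 6.27 z [ 0.177  0.021 -0.984] F [-1.2  0.4 -0.5] T [0.   0.13 0.01] w -0.0 q6 -0.03
```

arm_command(slide=[[0,0.004,0.001],[0,0.004,0.001],[0,0.003,0.0005],[0,0.003,0.0005],[0,0.003,0.0005],[0,0.003,0.0005],[0,0.003,0.0005],[0,0.003,0.0005]], angular=[[0,0,0],[0,0,0],[0,0,0],[0,0,0],[0,0,0],[0,0,0],[0,0,0],[0,0,0]], hand=[0,0,0,0,0,0,0,0])

```text
time: 7.6
tool_pos: [0.5087, 0.0701, 0.0491]
tcp_rot: [2.024, 2.26, 0.178]
wrist_force: [-19.4, -2.8, 21.0]
width: -0.0
```

```bash
python3 -c "
from h import *;rep()"
```

```text
t 7.6 pos [0.5087 0.0701 0.0491] radio xy -0.1093 0.0027 tooly yaw 6.31 z [ 0.154  0.018 -0.988] F [-19.4  -2.8  21. ] T [-0.3   1.41  0.  ] w -0.0 q6 -0.03
```

arm_command(slide=[[0,-0.03,0],[0,-0.02,-0.01],[0,0,-0.04],[0,0,-0.04],[0,0,-0.04],[0,0,-0.04],[0,0,-0.03],[0,0,0]], angular=[[0,0,0],[8,0,0],[1,0,0],[0,0,0],[0,0,0],[0,0,0],[0,0,0],[0,0,0]], hand=[0,0,0,0,0.085,0.085,0.085,0.085])

```text
time: 8.4
tool_pos: [0.4475, 0.0633, 0.2414]
tcp_rot: [-2.082, -2.325, 0.032]
wrist_force: [1.1, 0.6, 0.3]
width: 0.678
```

```bash
python3 -c "
from h import *;rep()"
```

```text
t 8.4 pos [0.4475 0.0633 0.2414] radio xy -0.1708 0.0024 tooly yaw 6.32 z [-0.029 -0.001 -1.   ] F [1.1 0.6 0.3] T [ 0.05 -0.06  0.08] w 0.678 q6 -0.03
```

arm_command(slide=[[0.0,0,0],[0.01,0.03,0],[0.01,0.03,0],[0.01,0.03,0],[0.01,0.03,0],[0.01,0.03,0],[0.01,0.03,0],[0,0,0]], angular=[[-1.6,0,0.2],[0,0,0],[0,0,0],[0,0,0],[0,0,0],[0,0,0],[0,0,0],[0,0,0]], hand=[0.085,0.085,0.085,0.085,0.085,0.085,0.085,0.085])

```text
time: 9.2
tool_pos: [0.6187, 0.1435, 0.2294]
tcp_rot: [-2.099, -2.33, 0.008]
wrist_force: [-0.1, 0.9, -0.0]
width: 0.999
```

```bash
python3 -c "
from h import *;rep()
import cv2
c=bot.get_calibration('wrist');print(c['R'],c['t'])
for n in('wrist','side','scene'):cv2.imwrite('pics/w6%s.png'%n,bot.read_camera(n)[:,:,::-1])"
```

```text
t 9.2 pos [0.6187 0.1435 0.2294] radio xy 0.008 0.0639 tooly yaw 5.98 z [-0.007 -0.    -1.   ] F [-0.1  0.9 -0. ] T [ 0.05  0.03 -0.04] w 0.999 q6 0.08
[[ 0.99460472  0.10346445 -0.00752058]
 [ 0.10191552 -0.96103849  0.25694015]
 [ 0.0193566  -0.25632035 -0.96639806]] [-0.62867453  0.04454813  0.39303903]
```

View pics/w6wrist.png

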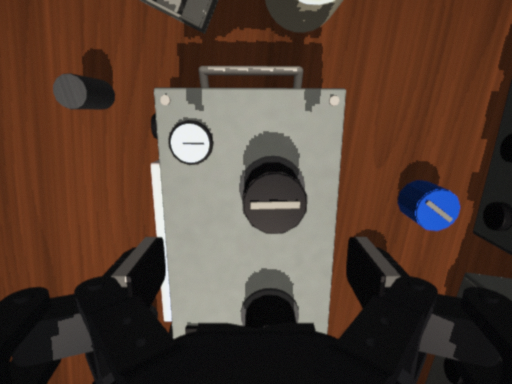

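View pics/w6side.png

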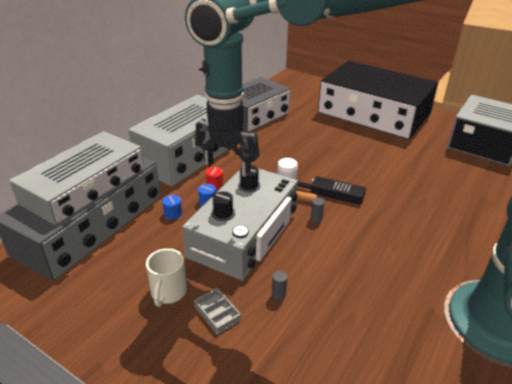

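Candidates: black cap at wrist (275,205) next to the meter (190,142); black cap at (268,310), farther from the meter; blue cap at (436,210). The first fits: black, on the meter's side. I'll confirm it in a crop.

Run:
```python
from h import *
import cv2
im=cv2.imread('pics/w6wrist.png')
cv2.imwrite('pics/w7.png',cv2.resize(im[80:280,140:340],None,fx=3,fy=3,interpolation=cv2.INTER_CUBIC))
m=cv2.inRange(im,(140,150,150),(255,255,255))[195:215,245:305]
cv2.imwrite('pics/m.png',m)
p=np.argwhere(m>0)[:,::-1]+[245,195];print(len(p),p.min(0),p.max(0))
c=p.mean(0);(rc,sz,an)=cv2.minAreaRect(p.astype(np.float32));print(c,rc,sz,an)
X=onz("wrist",*c,.1505);print("cap",X,"meter",onz("wrist",190,142,.107))
a=onz("wrist",p[:,0].min(),205,.1505)
y=np.radians(6.1);ex=np.array([np.cos(y),np.sin(y)]);ey=np.array([-ex[1],ex[0]])
for k,q in dict(cap=X,meter=onz("wrist",190,142,.107),FL=onz("wrist",155,90,.1),BL=onz("wrist",345,90,.1),plateL=onz("wrist",152,164,.089),plateR=onz("wrist",164,320,.089)).items():
    d=q[:2]-[.6176,.0791];print(k,d@ex,d@ey)
```

```text
293 [251 202] [299 208]
[274.65187713 204.95904437] (275.0, 205.0) (6.0, 48.0) 90.0
cap [0.62903597 0.14167336 0.1505    ] meter [0.55547183 0.17586404 0.107     ]
cap 0.018020523523294543 0.06100383530819904
meter -0.05149385469359762 0.10281814801488241
FL -0.07961913514601386 0.14493748631305625
BL 0.0774291966707456 0.1443115616953389
plateL -0.09170013992647726 0.08109126842475906
plateR -0.09421436484516017 -0.08601173896347376
```

View pics/w7.png

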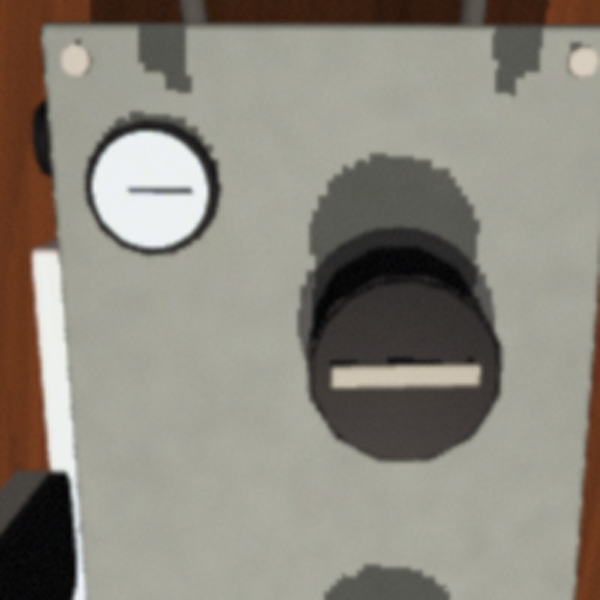

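The crop confirms it. The meter dial is at its front-left, the ridge lies along the radio's x, and the tray plate reads −0.092 m (home).

arm_command(slide=[[-0.0005,0.01,0],[0,0.001,0.01],[0,0,0.015],[0,0,0.015],[0,0,0.015],[0,0,0.01],[0,0,0.005],[0,0,0]], angular=[[-0.4,0,0],[0,0,0],[0,0,0],[0,0,0],[0,0,0],[0,0,0],[0,0,0],[0,0,0]], hand=[0.085,0.085,0.085,0.085,0.085,0.085,0.085,0.085])

```text
time: 10.15
tool_pos: [0.622, 0.1403, 0.1517]
tcp_rot: [-2.102, -2.329, 0.008]
wrist_force: [0.1, 0.2, 0.6]
width: 0.997
```

```bash
python3 -c "
from h import *;rep()"
```

```text
t 10.15 pos [0.622  0.1403 0.1517] radio xy 0.0109 0.0604 tooly yaw 5.86 z [-0.006 -0.001 -1.   ] F [0.1 0.2 0.6] T [-0.04 -0.04 -0.07] w 0.997 q6 0.08
```

arm_command(slide=[[0.003,0.008,0],[0,0,0],[0,0,0.01],[0,0,0.01],[0,0,0.007],[0,0,0],[0,0,0],[0,0,0]], angular=[[-0.3,0,0],[0,0,0],[0,0,0],[0,0,0],[0,0,0],[0,0,0],[0,0,0],[0,0,0]], hand=[0.085,0.085,0.085,0.085,0.085,0.085,0.085,0.085])

```text
time: 10.95
tool_pos: [0.6318, 0.1449, 0.1238]
tcp_rot: [2.104, 2.331, 0.002]
wrist_force: [0.7, -0.3, -0.7]
width: 0.995
```

```bash
python3 -c "
from h import *;rep()"
```

```text
t 10.95 pos [0.6318 0.1449 0.1238] radio xy 0.0212 0.0639 tooly yaw 5.88 z [ 0.002 -0.    -1.   ] F [ 0.7 -0.3 -0.7] T [ 0.03 -0.02  0.04] w 0.995 q6 0.08
```

arm_command(slide=[[0,-0.001,0.002],[0,0,0],[0,0,0],[0,0,0],[0,0,0],[0,0,0],[0,0,0],[0,0,0]], angular=[[0,0,0],[0,0,0],[0,0,0],[0,0,0],[0,0,0],[0,0,0],[0,0,0],[0,0,0]], hand=[0.085,0.04,0.04,0.04,0.04,0.04,0.04,0.04], squeeze=25)

```text
time: 11.75
tool_pos: [0.6318, 0.145, 0.123]
tcp_rot: [2.102, 2.33, 0.006]
wrist_force: [-0.3, 0.4, -1.1]
width: 0.555
```

```bash
python3 -c "
from h import *;rep()"
```

```text
t 11.75 pos [0.6318 0.145  0.123 ] radio xy 0.0211 0.064 tooly yaw 5.87 z [ 0.005  0.    -1.   ] F [-0.3  0.4 -1.1] T [ 0.01 -0.02  0.01] w 0.555 q6 0.09
```

arm_command(slide=[[0,0,0],[0,0,0],[0,0,0],[0,0,0],[0,0,0],[0,0,0],[0,0,0],[0,0,0]], angular=[[0,0,2],[0,0,2],[0,0,2],[0,0,2],[0,0,2],[0,0,2],[0,0,2],[0,0,0]], hand=[0.04,0.04,0.04,0.04,0.04,0.04,0.04,0.04])

```text
time: 12.55
tool_pos: [0.6321, 0.1447, 0.1232]
tcp_rot: [2.349, 2.072, 0.001]
wrist_force: [0.6, 0.3, -1.4]
width: 0.558
```

```bash
python3 -c "
from h import *;rep()
import cv2
cv2.imwrite('pics/w8.png',cv2.resize(bot.read_camera('wrist')[150:350,150:400,::-1],None,fx=3,fy=3))"
```

```text
t 12.55 pos [0.6321 0.1447 0.1232] radio xy 0.0214 0.0637 tooly yaw -7.17 z [ 0.007 -0.007 -1.   ] F [ 0.6  0.3 -1.4] T [-0.01 -0.02  1.53] w 0.558 q6 0.32
```

View pics/w8.png

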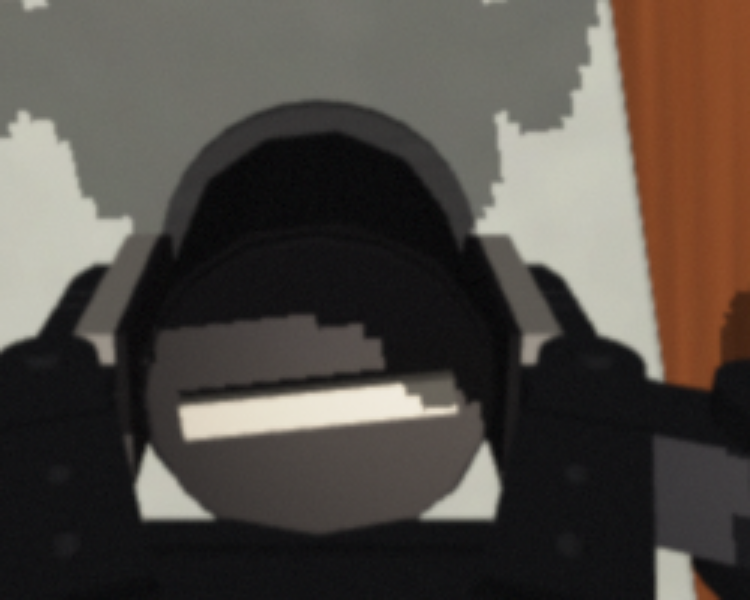

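Torque is 1.5 N·m and the ridge lags about 7° behind the jaws in the crop, so the stop is this way. Turning the other way.

arm_command(slide=[[0,0,0],[0,0,0],[0,0,0],[0,0,0],[0,0,0],[0,0,0],[0,0,0],[0,0,0]], angular=[[0,0,-2],[0,0,-3],[0,0,-4],[0,0,-4],[0,0,-4],[0,0,-4],[0,0,-4],[0,0,0]], hand=[0.04,0.04,0.04,0.04,0.04,0.04,0.04,0.04])

```text
time: 13.4
tool_pos: [0.631, 0.1448, 0.1229]
tcp_rot: [1.839, 2.542, 0.0]
wrist_force: [0.1, -0.2, -1.0]
width: 0.557
```

```bash
python3 -c "
from h import *;rep()
import cv2
cv2.imwrite('pics/w9.png',cv2.resize(bot.read_camera('wrist')[150:350,150:400,::-1],None,fx=3,fy=3))"
```

```text
t 13.4 pos [0.631  0.1448 0.1229] radio xy 0.0203 0.0639 tooly yaw 18.22 z [ 0.003 -0.002 -1.   ] F [ 0.1 -0.2 -1. ] T [-0.03 -0.07  0.01] w 0.557 q6 -0.13
```

View pics/w9.png

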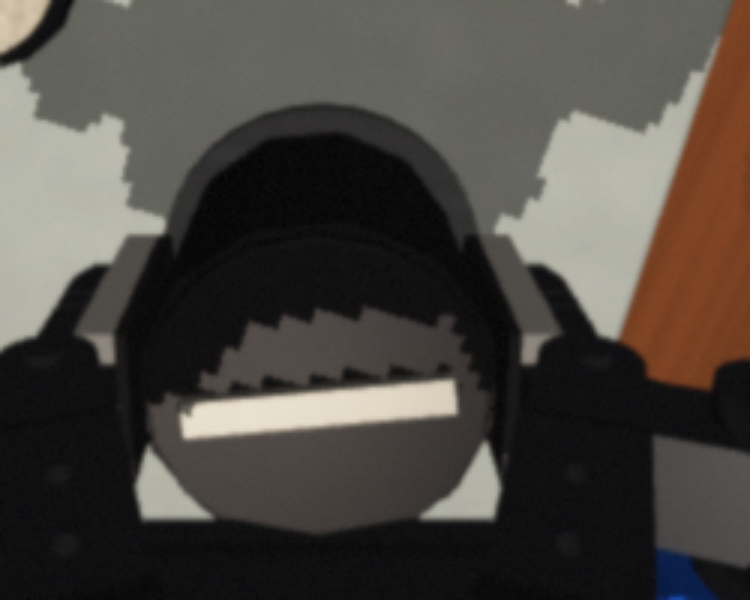

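arm_command(slide=[[0,0,0],[0,0,0],[0,0,0],[0,0,0],[0,0,0],[0,0,0],[0,0,0],[0,0,0]], angular=[[0,0,-8.5],[0,0,-8.5],[0,0,-8.5],[0,0,-8.5],[0,0,-8.5],[0,0,-8.5],[0,0,-8.5],[0,0,-8.5]], hand=[0.04,0.04,0.04,0.04,0.04,0.04,0.04,0.04])

```text
time: 14.25
tool_pos: [0.6309, 0.1433, 0.123]
tcp_rot: [0.084, 3.138, -0.003]
wrist_force: [-0.1, -0.3, -0.3]
width: 0.556
```

```bash
python3 -c "
from h import *;rep()
import cv2
cv2.imwrite('pics/w10.png',cv2.resize(bot.read_camera('wrist')[150:350,150:400,::-1],None,fx=3,fy=3))
cv2.imwrite('pics/w10s.png',cv2.resize(bot.read_camera('side')[155:310,170:340,::-1],None,fx=3.8,fy=3.8))"
```

```text
t 14.25 pos [0.6309 0.1433 0.123 ] radio xy 0.0201 0.0624 tooly yaw 86.92 z [ 0.002 -0.002 -1.   ] F [-0.1 -0.3 -0.3] T [-0.06 -0.06 -0.01] w 0.556 q6 -1.33
```

View pics/w10.png

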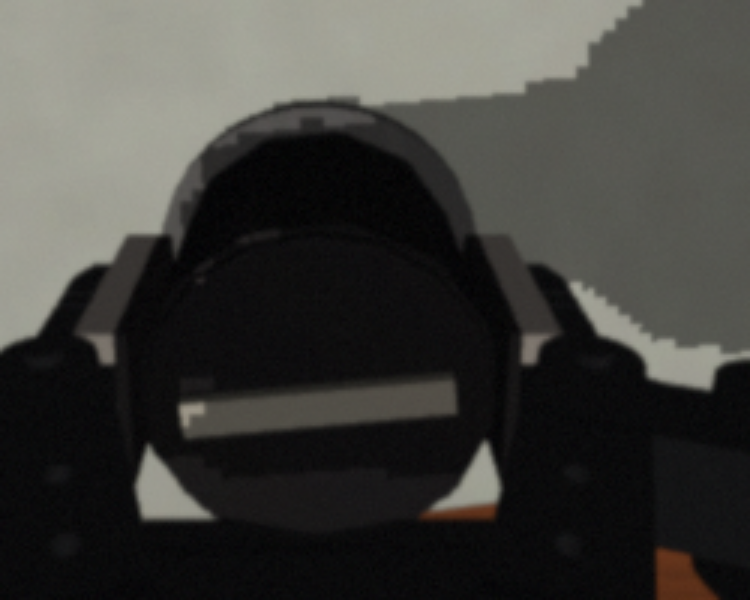

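View pics/w10s.png

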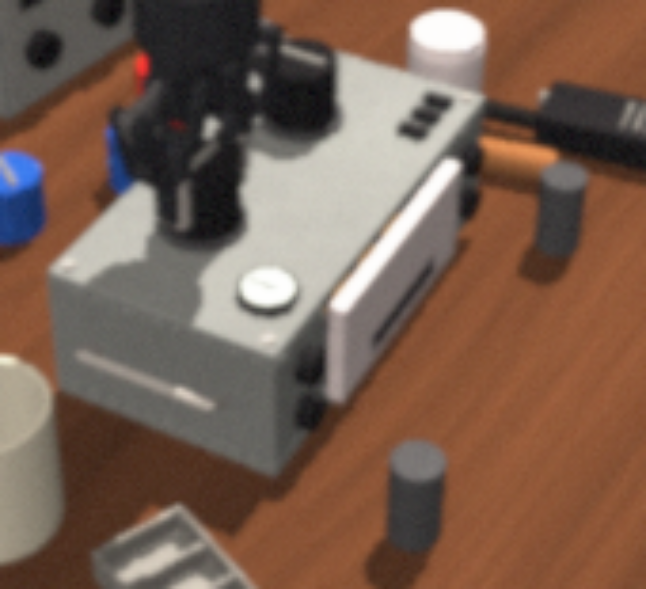

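Ridge is still fixed relative to the jaws, so the cap has turned about 85°. Gentle lift.

arm_command(slide=[[0,0,-0.001],[0,0,-0.001],[0,0,-0.001],[0,0,-0.001],[0,0,-0.001],[0,0,-0.001],[0,0,-0.001],[0,0,0]], angular=[[0,0,0],[0,0,0],[0,0,0],[0,0,0],[0,0,0],[0,0,0],[0,0,0],[0,0,0]], hand=[0.04,0.04,0.04,0.04,0.04,0.04,0.04,0.04], squeeze=35)

```text
time: 15.15
tool_pos: [0.6303, 0.1433, 0.1302]
tcp_rot: [0.115, 3.139, -0.002]
wrist_force: [0.0, -0.0, -0.3]
width: 0.56
```

```bash
python3 -c "
from h import *;rep()"
```

```text
t 15.15 pos [0.6303 0.1433 0.1302] radio xy 0.0195 0.0625 tooly yaw 85.82 z [ 0.001 -0.002 -1.   ] F [ 0.  -0.  -0.3] T [-0.04  0.03 -0.02] w 0.56 q6 -1.31
```

arm_command(slide=[[0,0,-0.005],[0,0,-0.008],[0,0,-0.012],[0,0,-0.015],[0,0,-0.015],[0,0,-0.015],[0,0,-0.012],[0,0,-0.005]], angular=[[0,0,0],[0,0,0],[0,0,0],[0,0,0],[0,0,0],[0,0,0],[0,0,0],[0,0,0]], hand=[0.04,0.04,0.04,0.04,0.04,0.04,0.04,0.04])

```text
time: 15.95
tool_pos: [0.631, 0.1436, 0.2269]
tcp_rot: [0.115, 3.135, -0.001]
wrist_force: [-0.0, -0.3, -0.3]
width: 0.557
```

arm_command(slide=[[0,0,0],[0,0,0],[0,0,0],[0,0,0],[0,0,0],[0,0,0],[0,0,0],[0,0,0]], angular=[[0,0,0],[0,0,0],[0,0,0],[0,0,0],[0,0,0],[0,0,0],[0,0,0],[0,0,0]], hand=[0.04,0.04,0.04,0.04,0.04,0.04,0.04,0.04])

```text
time: 16.75
tool_pos: [0.6297, 0.1434, 0.2247]
tcp_rot: [0.115, 3.139, -0.003]
wrist_force: [-0.7, -0.3, -1.2]
width: 0.556
```

```bash
python3 -c "
from h import *;rep()
import cv2
cv2.imwrite('pics/f1.png',bot.read_camera('side')[:,:,::-1])
cv2.imwrite('pics/f2.png',cv2.resize(bot.read_camera('scene')[100:275,150:420,::-1],None,fx=2.9,fy=2.9));rep()"
```

```text
t 16.75 pos [0.6297 0.1434 0.2247] radio xy 0.0189 0.0626 tooly yaw 85.81 z [-0.    -0.002 -1.   ] F [-0.7 -0.3 -1.2] T [-0.   -0.02 -0.05] w 0.556 q6 -1.31
t 16.85 pos [0.6298 0.1434 0.2248] radio xy 0.019 0.0626 tooly yaw 85.81 z [ 0.    -0.002 -1.   ] F [ 0.3 -0.2 -0.6] T [-0.01 -0.    0.03] w 0.561 q6 -1.31
```

View pics/f1.png

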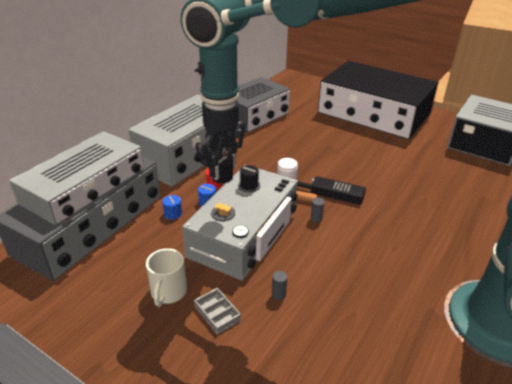

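View pics/f2.png

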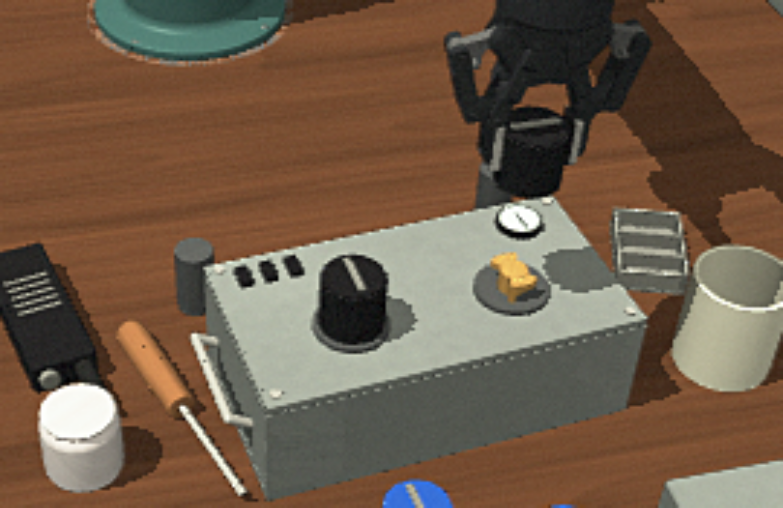

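The cap is in the gripper at scene crop (535,150), and the brass stem is bare at (515,275). The other cap, the tray and the bystanders are in place. Handing in.

```bash
python3 -c "
from h import *
print(bot.finish_job());rep()"
```

```text
the job is handed in; nothing more can be done
None
the job is handed in; nothing more can be done
```

I pushed the battery tray home, unscrewed the cap by the meter, and handed the job in with that cap held in the gripper about 10 cm above its seat. No verdict was reported.

- **Tray:** two pushes in different arm poses both stopped hard, at about 12 N and 19 N. The front plate measured 91.5 to 94 mm in front of the radio's origin, against 92 mm when home. My camera error is about 3 mm, so that measurement alone doesn't confirm the under-4 mm opening; I relied on the two hard stops as well.
- **Cap:** turned clockwise seen from above, it hit a hard stop (1.5 N·m) and the grip slipped about 7°. Counter-clockwise it turned freely to about 85°, and it lifted with no extra force.
- **Last checks (about 17 s of 58 s used):**
  - The fingers were closed on the cap at about 47.5 mm, with the arm still.
  - The brass stem was bare.
  - In the last pictures the tray was shut, and the other cap and the bystanders looked unmoved. I judged these by eye rather than measuring them.
- **Disagreement between views:** the scene and side cameras and the wrist camera put this cap about 5 mm apart. I grasped at the average of the two, and the grip held.

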